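# Make the torque tester ready after its daily check

### The job

The daily check of the torque tester is finished; make it ready for the next job. Turn the reset knob on its sloping dial anticlockwise until the peak pointer is fully back at its zero stop, and slide the flat check lever, blade first, fully home into the empty middle slot of the leaning tool holder. Leave the other tools in their slots and everything else on the bench where it is.

Things in the scene. Friction and masses are not known exactly. Their poses are not given: they have to be found in the camera images.
- tester: Grey bench torque tester, 230 x 230 x 139 high, fixed, left or right of the middle. Origin: centre of its underside; x to its high back, z up. Front deck 60 deep, 45 high, with a slotted spindle (42 dia, top at 77). Behind it the face rises 32 deg towards +x, with a dial (bezel 148 dia, 11 above the face) at (20, 0, 92) mm. Steel bar handles stand 35 off the face at y = +-100.
- peak (a joint): Reset knob with its peak pointer (under the glass), on an axis square to the sloping face. Rad: 0 = pointer against its zero stop at the lower left of the scale (hard stop), growing clockwise seen looking onto the face, up to 4.71. Turn it anticlockwise to 0. Dry friction about 0.06 N m, no spring: stays where left. Starts between 1.0 and 3.0.
- knob_grip (a point): Point on the knob's axis 34 mm above the face, where to grip. z points out of the face (32 deg off vertical, towards the tester's front); the frame turns with the knob; at joint 0 its x points straight up the slope. The grip is a black bar 60 x 14, from 16 to 40 mm above the face (glass at 11), parallel to the pointer, which points +135 deg from this x about z, as does the bar's white line.
- holder: Leaning grey plastic tool holder, fixed, 176 wide (y), 125 deep, 107 high, three flat slots side by side. Origin: centre of its underside; the slots lean towards its front (-x). Stands on the other side from the tester. Other fixed gear: along the far edge beyond x = 0.78 m (up to 0.22 m high) and beyond |y| = 0.56 m at the sides.
- slot_mouth (a point): Centre of the mouth of the middle, empty slot; at (-35, 0, 95) mm in the holder. z points out of the slot (42 deg off vertical, towards -x of the holder), y along its width, x across its thickness (up and back). Slot 36 wide x 7 thick x 104 deep, mouth flared to 13 thick over 6 mm. Neighbour slots, 58 mm either way along y, hold other tools.
- lever: Flat check lever, 190 long, 0.2 kg, lying on the bench, blade roughly away from the robot. Origin: at the shoulder of handle and blade, mid-thickness (9 mm up while lying); x to the blade's tip, z normal to the blade. Steel blade 95 x 30 x 3, tip tapering to 18 wide; black handle x = -95 to 0, 24 wide x 18 thick. Mass centre 18 behind the shoulder. Home: shoulder rests on the slot's mouth.
- scraper: Scraper with a round wooden handle (22 mm thick, 110 long) standing in one outer slot of the holder; loose. Origin at its shoulder, x towards the blade's tip, which points down into the slot. Leave it.
- shim: Flat shim tool with a short aluminium handle (50 long x 20 wide x 16 thick) standing in the other outer slot; loose. Origin at its shoulder, x towards the blade's tip. Leave it.
- driver: Screwdriver with a black handle, 150 long, 26 thick, lying beside the lever's blade. Origin: underside of its middle, x along the shank to the tip. Leave it.
- screw_pot: Clear open pot, 64 dia x 28 high, beyond the lever's tip. Origin: centre of its underside. Leave it.
- tape_roll: Roll of amber tape lying flat, 90 outer dia x 24 high, behind the lever's handle, towards the robot. Origin: centre of its underside. Leave it.
- solvent: White solvent bottle, 60 dia x 130 high, at the right side. Origin: centre of its underside. Leave it.
- multimeter: Black multimeter lying on its back, 170 x 85 x 34, at the left side. Origin: centre of its underside, x along its length. Leave it.
Not all that is in view belongs to the job. What is shaped like the lever but purple or red is not meant. Leave any yellow look-alike of the holder alone.

How it is judged:
By the outcome, as a careful person would: the job done as asked, in the order asked, and still so for the second after the job is handed in, with the robot touching nothing.
It also fails if it takes over 72 s, if anything falls off the work surface, if the arm or the gripper's body presses on something with over 40 N, if the wrist force passes 120 N, or if a joint passes its speed limit or range.

### The arm

A 7-joint arm with a two-finger parallel gripper is mounted at the origin on the work surface. World frame = base frame: x ahead of the robot, y to its left, z up, the work surface at z = 0. Lengths are in m, angles in rad, forces in N, time in s.
With the tool pointing down it reaches from about 0.4 to 0.9 m from the base axis. Payload 5.6 kg.
Tool frame: the origin (TCP) lies midway between the tips of the shut fingers; the grasp point (between the pads) lies 19 mm behind it; z points along the fingers, y is the line along which they close (so a half turn about z gives the same grasp; the last joint's range is limited). The gripper opens to 92 mm and grips with 3 to 60 N. Pads are 20 mm wide; open, the fingers measure 128 mm over their backs; the gripper's body (75 mm by 189 mm) begins 69 mm behind the grasp point.
Start: joints at [1.187, 0.468, -0.012, 1.603, 0.006, 1.071, -0.056], TCP at [0.217, -0.613, 0.215] pointing down, gripper open.
Joint ranges: [-2.53, 2.53], [-0.31, 2.02], [-1.57, 1.55], [0.28, 2.44], [-1.29, 4.43], [0.15, 1.84], [-2.92, 2.92]. Speed limits (rad/s): [2.57, 2.57, 3.14, 3.14, 3.14, 3.14, 3.14].

### API

Orientations are given as a 3x3 rotation matrix whose columns are the frame's x, y, z axes.
In Python, from station import env, effector, solver, viewer, workorder, search_frame, tip_of gives the robot as it stands. Calls block until the motion is done:
- env.reach(position, orientation): joint-space move of the TCP to a pose.
- env.movel(position, frame=None, rate=0.15): straight line of the TCP; frame=None keeps the orientation; rate is the mean speed in m/s.
- env.goto_joints(angles): joint-space move.
- effector.release() and effector.grasp(squeeze=None): open the fingers fully, or close them until they stop; squeeze is the grip in N (None keeps the last).
- env.pause(seconds).
- solver.inverse_kinematics(position, orientation): joint angles nearest the present ones, or None.
- env.sense(): the state.
- viewer.read_camera(name): name is "side" or "top"; returns (picture, depth): 384x512x3 uint8, red, green, blue; 384x512 float32, m along the optical axis (not along the pixel's ray), 0 where there is no reading.
- viewer.camera_info(name): a dict with "intrinsics" (3x3 intrinsics, pixels), "dist_coeffs" ([k1, k2, p1, p2, k3] as OpenCV has them; the pictures are not rectified), "eye" and "rotation" of the camera in the world. Camera axes: x right, y up, looking along -z (the intrinsics and any distortion apply to the point x, -y, -z); pixel columns grow to the right and rows downward; lengths in m; the calibration is good to about 2 mm. A picture is of the moment at which its call begins. camera_info takes no time and is no camera call.
A pose or a line that the arm cannot do raises env.PlanningError and nothing moves.
- workorder.finish_job(): hands the job in; it is judged then, once.
Trained networks look in the newest picture that a camera, given by its name, has taken for a name from the list of things; names that differ only in an ending like _2 or _b are one class to them, and where a whole thing is asked for, a point or a joint stands for the part that bears it (a point fixed in the world has none). Each returns a list of dicts, best first, with "score" (0 to 1); they miss things now and then, are a little off and sometimes report something else, mostly with a low value. They report only what shows in the picture. A call takes as long as a camera call. They do not tell look-alikes from the thing itself.
- search_frame(camera, name): "at" ([x, y, z] in m, in world coordinates, good to about 4 mm: the middle of the surface that is visible of it).
- tip_of(camera, name): "at" ([x, y, z] in m, in world coordinates, good to about 4 mm: a listed point, or the origin of a listed thing).
The state is a dict: "t": time; "joint_positions": joint angles; "joint_velocities": joint speeds; "tau": joint torques, N m; "ee_pos": TCP position; "tcp_rot": TCP orientation; "wrist_force": force on the tool from outside, world axes, zero at the start; "moment": the same for the moment, N m; "gripper_width": finger opening in m; "grasp_force": force on a finger pad.
Only numpy, scipy, OpenCV 4.12 (cv2) and the standard library are available. Lean on these libraries where they do the work, as an engineer would, in place of code of your own. Each camera call takes 0.05 s, during which the arm holds its last target. There are 200 camera calls.

## Working session

There is one attempt and no reset: what is moved stays moved. The work goes in short steps, each a Python script; the robot and the scene stay as the last script left them, time stands still between calls to the robot, and variables do not carry over. Pictures are saved under pics/ and viewed, at most 10 in all, crops included, and the job is handed in when it is done.

```bash
ls; mkdir -p pics
cat > h.py <<'E'
import numpy as np, cv2
from station import env, effector, solver, viewer, workorder, search_frame, tip_of
np.set_printoptions(precision=4,suppress=True)
def cloud(cam,depth):
    i=viewer.camera_info(cam);K=np.array(i["intrinsics"]);d=np.array(i["dist_coeffs"])
    h,w=depth.shape;u,v=np.meshgrid(np.arange(w),np.arange(h))
    p=cv2.undistortPoints(np.stack([u,v],-1).reshape(-1,1,2).astype(np.float64),K,d).reshape(h,w,2)
    P=np.stack([p[...,0]*depth,-p[...,1]*depth,-depth],-1)
    W=P@np.array(i["rotation"]).T+np.array(i["eye"]);W[depth<=0]=np.nan
    return W
def shot(cam):
    a,d=viewer.read_camera(cam);return a,cloud(cam,d)
def proj(cam,p):
    i=viewer.camera_info(cam);q=(np.atleast_2d(p)-np.array(i["eye"]))@np.array(i["rotation"]);q=q*[1,-1,-1]
    return cv2.projectPoints(q.astype(float),np.zeros(3),np.zeros(3),np.array(i["intrinsics"]),np.array(i["dist_coeffs"]))[0].reshape(-1,2)
E
python3 - <<'E'
from h import *
for c in ("top","side"):
    a,W=shot(c); np.savez(f"{c}0.npz",a=a,W=W)
    cv2.imwrite(f"pics/{c}0.png",cv2.resize(a[...,::-1],(768,576)))
    i=viewer.camera_info(c);print(c,i["eye"],i["rotation"])
    for n in ["tester","knob_grip","holder","slot_mouth","lever","scraper","shim"]:
        print(c,n,*[(np.round(r["at"],3).tolist(),round(r["score"],2),proj(c,r["at"])[0].round().tolist()) for r in tip_of(c,n)])
print(env.sense())
E
```

```text
pics
top [0.3612 0.0231 1.5502] [[ 0.0238  0.9913 -0.1296]
 [-0.9996  0.0254  0.0108]
 [ 0.014   0.1293  0.9915]]
top tester ([0.542, -0.508, -0.001], 0.66, [402.0, 205.0]) ([0.61, 0.318, 0.003], 0.56, [164.0, 179.0])
top knob_grip ([0.611, 0.319, 0.118], 0.4, [157.0, 173.0])
top holder ([0.587, -0.305, 0.005], 0.71, [344.0, 190.0]) ([0.313, -0.434, -0.002], 0.62, [382.0, 271.0]) ([0.548, -0.251, 0.093], 0.16, [333.0, 198.0])
top slot_mouth ([0.554, -0.358, 0.097], 0.43, [367.0, 197.0])
top lever ([0.634, -0.021, 0.01], 0.67, [262.0, 175.0]) ([0.319, 0.265, 0.006], 0.6, [175.0, 265.0]) ([0.394, -0.211, 0.008], 0.59, [317.0, 246.0])
top scraper ([0.614, 0.321, 0.125], 0.72, [156.0, 172.0]) ([0.468, 0.007, 0.001], 0.56, [253.0, 223.0]) ([0.555, -0.361, 0.094], 0.49, [367.0, 197.0])
top shim ([0.547, -0.244, 0.092], 0.56, [331.0, 198.0])
side [ 0.23   -1.1437  1.1857] [[ 0.9702  0.1552 -0.186 ]
 [-0.242   0.6545 -0.7163]
 [ 0.0106  0.74    0.6725]]
side tester ([0.607, 0.316, 0.004], 0.95, [259.0, 159.0])
side knob_grip ([0.611, 0.316, 0.124], 0.52, [260.0, 137.0])
side holder ([0.584, 
[... 323 characters left out ...]
367, 0.094], 0.56, [296.0, 270.0])
side shim ([0.546, -0.248, 0.092], 0.57, [283.0, 243.0])
{'t': 0.8, 'joint_positions': array([ 1.187 ,  0.4675, -0.0116,  1.6027,  0.006 ,  1.0714, -0.0563]), 'joint_velocities': array([ 0.0028,  0.0001,  0.0015,  0.0004,  0.0008, -0.0002, -0.0003]), 'tau': array([ -0.0003, -52.0351,  -0.0129, -24.4043,  -0.0567,   0.0111,
         0.0001]), 'ee_pos': array([ 0.2172, -0.6126,  0.2146]), 'tcp_rot': array([[ 0.9425,  0.3342,  0.    ],
       [ 0.3342, -0.9425, -0.0001],
       [ 0.    ,  0.0001, -1.    ]]), 'wrist_force': array([-0.4986, -0.6354,  0.7517]), 'moment': array([-0.0328,  0.0061,  0.0075]), 'grasp_force': 0.0, 'gripper_width': 0.09226050308600124}
```

View pics/top0.png

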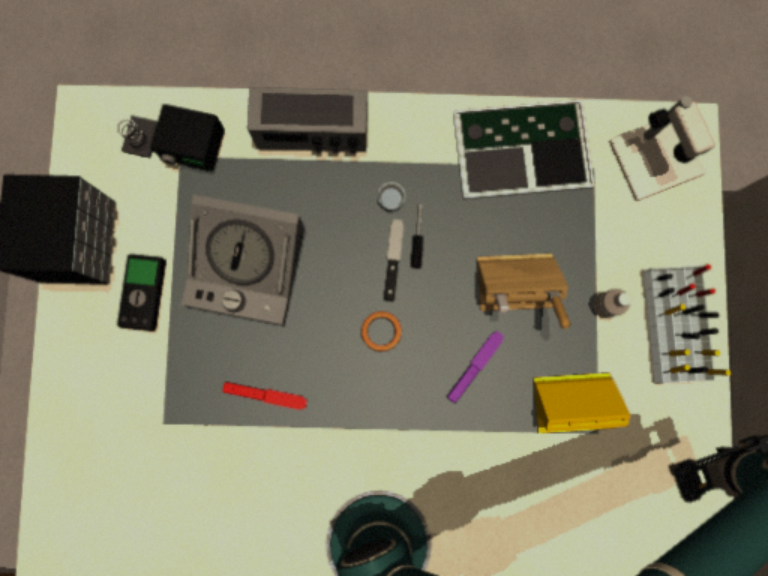

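View pics/side0.png

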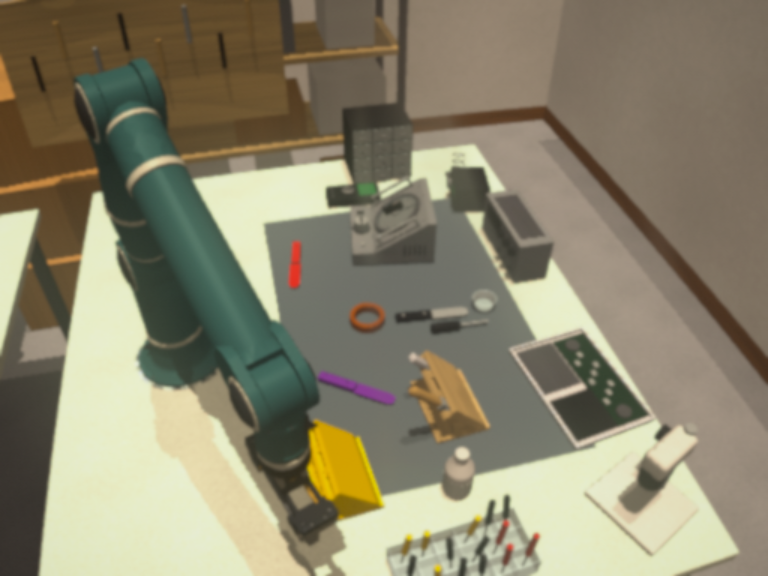

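The lever candidates are, in 768x576 top pixels, the black/steel one at (392,260), purple at (475,367) and red at (265,395). The one at (392,260) fits: black handle, steel blade pointing away, beside the driver. The holder is the one at (522,283), since the one at (580,402) is the yellow look-alike. Next I'll confirm both in crops.

Run:
```python
from h import *
T=np.load("top0.npz");S=np.load("side0.npz");a=T["a"];W=T["W"];b=S["a"];V=S["W"]
def crop(a,x0,y0,w,h): return cv2.resize(a[y0:y0+h,x0:x0+w,::-1],(400,300),interpolation=cv2.INTER_CUBIC)
im=np.vstack([np.hstack([crop(a,120,130,84,63),crop(a,235,130,84,63)]),np.hstack([crop(a,308,160,84,63),crop(b,260,225,84,63)])])
cv2.imwrite("pics/crops.png",im)
# tester glass/face plane from both clouds
for c,W_ in (("top",W),("side",V)):
    k=np.array([.611,.318,.10]); d=np.linalg.norm((W_-k)[...,:2],axis=-1)
    # face points: ring around dial inside bezel
    m=(d<.062)&(d>.035)&(W_[...,2]>.04)
    P=W_[m]
    for _ in range(5):
        c0=P.mean(0);n=np.linalg.svd(P-c0)[2][2];n*=np.sign(n[2]);r=abs((P-c0)@n);P=P[r<max(.002,2*np.median(r))]
    print(c,"glass n",n,"tilt",np.degrees(np.arccos(n[2])),"yaw front dir",np.degrees(np.arctan2(-n[1],-n[0])),len(P),c0)
    # holder
    k=np.array([.587,-.305]);m=(abs(W_[...,0]-.59)<.12)&(abs(W_[...,1]+.305)<.13)&(W_[...,2]>.03)
    P=W_[m];best=0;rng=np.random.default_rng(0)
    for j in range(4):
        best=0
        for _ in range(500):
            q=P[rng.choice(len(P),3,False)];n=np.cross(q[1]-q[0],q[2]-q[0]);n/=np.linalg.norm(n)+1e-12
            i=abs((P-q[0])@n)<.003
            if i.sum()>best:best=i.sum();I=i
        Q=P[I];c0=Q.mean(0);n=np.linalg.svd(Q-c0)[2][2];n*=np.sign(n[2]);print(c,"holder plane",n,np.degrees(np.arccos(n[2])),"azi",np.degrees(np.arctan2(n[1],n[0])),len(Q),c0,Q.min(0),Q.max(0))
        P=P[~I]
# lever
hsv=cv2.cvtColor(a,cv2.COLOR_RGB2HSV)
sub=(slice(138,210),slice(245,285))
print("val grid");print(hsv[138:206:2,250:290:2,2])
```

```text
top glass n [-0.5554  0.0909  0.8266] tilt 34.251728210985114 yaw front dir -9.295604608796843 510 [0.6229 0.3167 0.0951]
top holder plane [0.7317 0.0499 0.6798] 47.17303654558511 azi 3.9031212182443116 865 [ 0.6017 -0.3035  0.0721] [ 0.5616 -0.3938  0.0302] [ 0.6449 -0.212   0.1126]
top holder plane [0.6772 0.062  0.7332] 42.84551085605063 azi 5.228227556130615 255 [ 0.5513 -0.3133  0.1112] [ 0.4822 -0.3853  0.0307] [ 0.6361 -0.212   0.1775]
top holder plane [-0.6871 -0.0518  0.7247] 43.552976942893295 azi -175.68742634420502 189 [ 0.5548 -0.301   0.092 ] [ 0.5385 -0.3943  0.0802] [ 0.5745 -0.2175  0.109 ]
top holder plane [0.7197 0.0356 0.6934] 46.102063609073845 azi 2.8327525470024386 97 [ 0.5459 -0.2965  0.1004] [ 0.4798 -0.3911  0.0307] [ 0.6096 -0.213   0.1729]
side glass n [-0.5056  0.1162  0.8549] tilt 31.252464711096476 yaw front dir -12.940735748652639 120 [0.62   0.3065 0.0983]
side holder plane [0.7431 0.0311 0.6685] 48.052037357485204 azi 2.3944765303554987 564 [ 0.5963 -0.3108  0.073 ] [ 0.5578 -0.3958  0.0303] [ 0.6384 -0.2135  0.1104]
side holder plane [0.7021 0.0316 
[... 2662 characters left out ...]
 112 114
  110 115]
 [114 113 113  81  29  35  38  91 115 118 117 111 118 113 117 114 117 116
  113 114]
 [116 118 116  77  38  49  40  95 114 116 115 116 115 112 112 113 112 117
  113 116]
 [118 117 113  46  63 141  43 107 116 116 115 113 119 114 115 115 116 116
  113 114]
 [117 115 111  39  37  51  42 114 113 115 117 117 114 118 115 115 114 113
  115 112]
 [114 117 114  35  35  39  42 111 121 117 116 116 115 116 113 116 113 115
  118 117]
 [115 116 116  79  58  44  75 119 117 115 119 118 117 118 118 117 116 117
  115 113]
 [115 116 116 118 115 117 115 122 117 118 117 119 118 116 117 121 113 118
  117 116]
 [115 119 112 115 119 118 114 116 118 117 115 118 116 120 116 116 120 117
  111 117]]
```

View pics/crops.png

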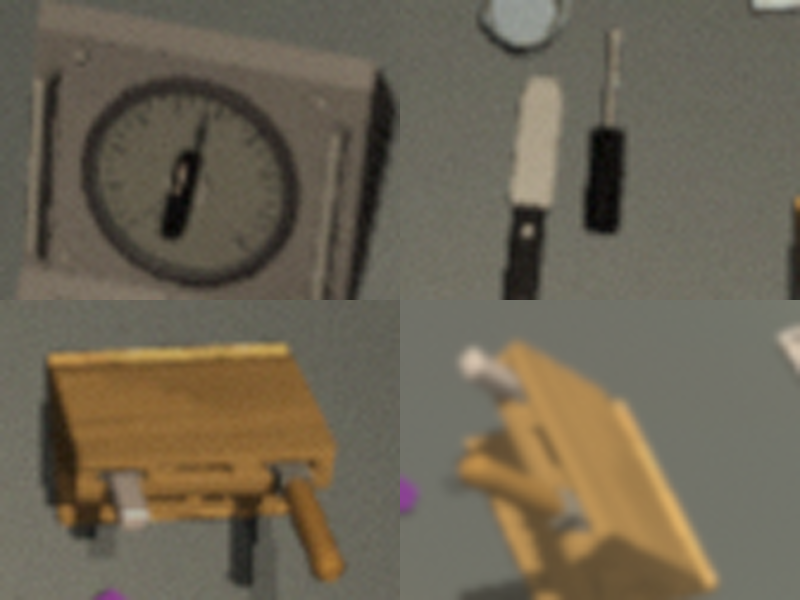

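The crops confirm the lever: black handle, steel blade, with the driver beside it at crop (605,130). They also confirm the holder, which has the shim on the left, the scraper on the right and an empty middle slot. The dial pointer points up and slightly right. Next I'll fit poses.

```bash
cat >> h.py <<'E'
def rayplane(cam,uv,n,c):
    i=viewer.camera_info(cam)
    p=cv2.undistortPoints(np.asarray(uv,float).reshape(-1,1,2),np.array(i["intrinsics"]),np.array(i["dist_coeffs"])).reshape(-1,2)
    d=np.c_[p[:,0],-p[:,1],-np.ones(len(p))]@np.array(i["rotation"]).T;e=np.array(i["eye"])
    return e+d*(((np.asarray(c)-e)@n)/(d@n))[:,None]
def Rz(a): c,s=np.cos(a),np.sin(a); return np.array([[c,-s,0],[s,c,0],[0,0,1.]])
E
python3 - <<'E'
from h import *
T=np.load("top0.npz");S=np.load("side0.npz");a=T["a"];W=T["W"]
P=np.vstack([T["W"].reshape(-1,3),S["W"].reshape(-1,3)])
m=(abs(P[:,0]-.61)<.16)&(abs(P[:,1]-.318)<.16)&(P[:,2]>.035)&(P[:,2]<.17)
print("tester rect",cv2.minAreaRect((P[m][:,:2]*1000).astype(np.float32)))
val=a.max(-1).astype(int)
up=np.array([0,0,1.])
vv,uu=np.mgrid[140:206,255:276]
sub=val[140:206,255:276]
def fit(mask,z,nm):
    n,l,st,_=cv2.connectedComponentsWithStats(mask.astype(np.uint8));k=1+st[1:,4].argmax();mk=l==k
    q=rayplane("top",np.c_[uu[mk],vv[mk]],up,[0,0,z])[:,:2]
    r=cv2.minAreaRect((q*1000).astype(np.float32));c=q.mean(0);d=np.linalg.svd(q-c)[2][0];d*=np.sign(d[0]);s=(q-c)@d
    print(nm,r,c,np.degrees(np.arctan2(d[1],d[0])),"ends",c+d*s.min(),c+d*s.max());return c
b=fit(sub>130,.0105,"blade");h=fit((sub<75),.018,"handle")
print("axis",np.degrees(np.arctan2(*(b-h)[::-1])), "origin",(b+h)/2)
# knob: candidates yaw
yaw=np.radians(-8.7);R=Rz(yaw)
n=R@[-np.sin(np.radians(32)),0,np.cos(np.radians(32))];ux=R@[np.cos(np.radians(32)),0,np.sin(np.radians(32))];uy=np.cross(n,ux)
O=np.array([.609,.317,.0]);face=O+R@[.02,0,.092]
for cam,f in (("top",T),("side",S)):
    c=proj(cam,face+.04*n)[0].round().astype(int);v_=f["a"].max(-1).astype(int)
    y,x=np.mgrid[c[1]-14:c[1]+15,c[0]-14:c[0]+15];s=v_[y,x]
    Q=rayplane(cam,np.c_[x.ravel(),y.ravel()],n,face+.04*n)-face
    X=np.c_[Q@ux,Q@uy];mk=(s.ravel()<38)&(np.hypot(*X.T)<.04);X=X[mk];cc=X.mean(0);d=np.linalg.svd(X-cc)[2][0]
    print(cam,c,"knob center off",cc,"bar dir deg",np.degrees(np.arctan2(d[1],d[0])),mk.sum(),cv2.minAreaRect((X*1000).astype(np.float32)))
    print(s[2:27,4:25])
E
```

```text
tester rect ((614.5935668945312, 318.73193359375), (242.99993896484375, 235.27224731445312), 80.17668914794922)
blade ((688.3204956054688, -22.946041107177734), (31.22537612915039, 93.72742462158203), 85.52726745605469) [ 0.6863 -0.0229] -5.5155191900582965 ends [ 0.6415 -0.0186] [ 0.735  -0.0276]
handle ((590.4856567382812, -14.14373779296875), (24.302793502807617, 93.72693634033203), 85.37706756591797) [ 0.5899 -0.0141] -5.243429007372996 ends [ 0.5438 -0.0098] [ 0.6371 -0.0184]
axis -5.266982428580416 origin [ 0.6381 -0.0185]
top [157 174] knob center off [ 0.0059 -0.0003] bar dir deg 167.78766363256136 57 ((9.472702026367188, 0.1528453826904297), (13.794137954711914, 59.89980697631836), 81.1102523803711)
[[ 94  94  98  96  95  95  98  97  97  89  68  36  20  22  30  69  94 100
   95  95  98]
 [ 96  95  96  94  96  92  96  98  94  82  46  28  16  13  28  59  91  98
   96  95  96]
 [ 97  98  96  94  93  96  98  97  93  71  50  56  33  12  32  63  91 100
   98  95  97]
 [ 97  96  96  99 100  95  97  95  89  63  67  89  39  12  38  75  96  96
   99  97  99]
 [ 97  97  95  98  97  99 
[... 3530 characters left out ...]
130]
 [123 110 105 110 120 123 117 107 106 111 116 116 116 117 121 124 127 129
  130 131 130]
 [116 106 106 116 125 129 127 124 123 125 127 125 123 123 126 129 129 130
  130 130 129]
 [112 106 111 121 128 130 130 129 129 130 129 129 128 128 129 130 129 130
  130 129 126]
 [111 108 113 124 129 130 130 130 130 130 131 130 129 130 130 130 129 130
  129 129 128]
 [109 109 115 125 129 130 130 130 130 130 130 130 130 130 130 131 131 131
  132 132 132]
 [107 108 116 126 130 131 129 130 130 130 130 130 129 130 130 131 134 137
  137 133 128]
 [104 107 116 125 129 130 129 129 129 130 130 130 129 129 131 133 136 136
  129 120 113]]<stdin>:25: RuntimeWarning: Mean of empty slice.
  ret = um.true_divide(
```

Run:
```python
from h import *
T=np.load("top0.npz");a=T["a"];S=np.load("side0.npz")
yaw=np.radians(-9.3);R=Rz(yaw);t=np.radians(32)
n=R@[-np.sin(t),0,np.cos(t)];ux=R@[np.cos(t),0,np.sin(t)];uy=np.cross(n,ux)
O=np.array([.609,.317,.0]);face=O+R@[.02,0,.092]
ims=[]
for cam,f,h in (("top",T,.011),("top",T,.040)):
    g=np.arange(-.1,.1,.0005);gy,gx=np.meshgrid(-g,-g) # col: -y right, row: down-slope
    p=face+h*n+gx[...,None]*ux+gy[...,None]*uy
    uv=proj(cam,p.reshape(-1,3)).astype(np.float32).reshape(400,400,2)
    gy2=gy
    im=cv2.remap(f["a"],uv[...,0],uv[...,1],cv2.INTER_CUBIC);ims.append(im)
    g_=cv2.GaussianBlur(cv2.cvtColor(im,cv2.COLOR_RGB2GRAY),(0,0),3)
    c=cv2.HoughCircles(g_,cv2.HOUGH_GRADIENT,1,30,param1=40,param2=15,minRadius=125,maxRadius=155)
    if c is not None: print(cam,h,[( (200-q[1])*.5,(200-q[0])*.5,q[2]*.5) for q in c[0][:4]], "(up,left,r) mm")
vis=np.hstack(ims)[...,::-1].copy()
for o in(200,600): cv2.drawMarker(vis,(o,200),(0,0,255),0,12)
cv2.imwrite("pics/dial.png",vis)
for nm,f in (("top",T),("side",S)):
    P=f["W"].reshape(-1,3)-face;X=np.c_[P@ux,P@uy,P@n];v=f["a"].max(-1).ravel()
    m=(np.hypot(X[:,0],X[:,1])<.045)&(X[:,2]>.03)&(X[:,2]<.06);print(nm,"knob top pts",m.sum(),X[m].mean(0),X[m].min(0),X[m].max(0))
    m=(np.hypot(X[:,0],X[:,1])<.06)&(X[:,2]>-.01)&(X[:,2]<.022);print("glass h",np.median(X[m,2]))
    m=(abs(X[:,1])<.11)&(abs(X[:,1])>.08)&(abs(X[:,0])<.06)&(abs(X[:,2])<.02);print("face h",np.median(X[m,2]))
```

```text
top 0.011 [(np.float32(7.75), np.float32(6.75), np.float32(70.85))] (up,left,r) mm
top 0.04 [(np.float32(20.25), np.float32(-6.25), np.float32(74.8))] (up,left,r) mm
top knob top pts 80 [0.0074 0.0018 0.0354] [-0.0235 -0.0084  0.0303] [0.0364 0.0111 0.044 ]
glass h 0.006790493976034872
face h -0.003412424733156084
side knob top pts 40 [ 0.0018 -0.0018  0.0349] [-0.0286 -0.0132  0.03  ] [0.0323 0.0164 0.0413]
glass h 0.0096438911175942
face h -0.000905657492997167
```

View pics/dial.png

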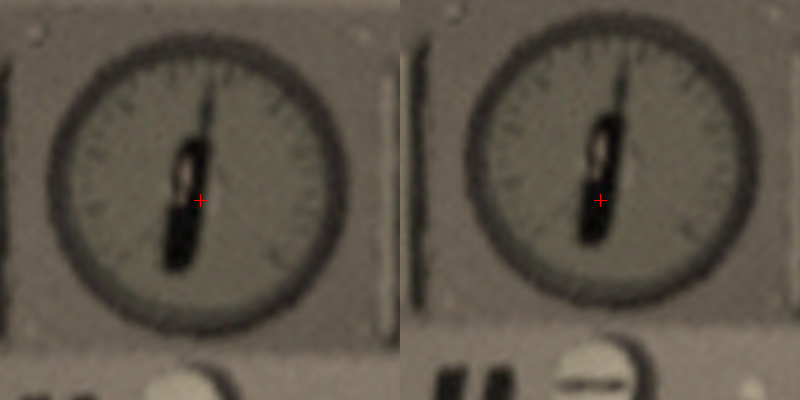

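The knob bar is about 6° clockwise of straight up the slope, so the joint is at about 2.46 rad. The axis sits a few mm further back than the first guess. Next I'll check reachability for all phases.

```bash
cat >> h.py <<'E'
t32=np.radians(32); YT=np.radians(-9.3); RT=Rz(YT); OT=np.array([.613,.3175,-.0005])
n=RT@[-np.sin(t32),0,np.cos(t32)];ux=RT@[np.cos(t32),0,np.sin(t32)];uy=np.cross(n,ux)
face=OT+RT@[.02,0,.092]
def knobR(phi): # bar direction at phi (ccw about n from ux); tool x along bar
    x=np.cos(phi)*ux+np.sin(phi)*uy; z=-n; return np.c_[x,np.cross(z,x),z]
# slot
YH=np.radians(4.0); RH=Rz(YH); t42=np.radians(42); M=np.array([.5508,-.306,.0945])
sz=RH@[-np.sin(t42),0,np.cos(t42)]; sx=RH@[np.cos(t42),0,np.sin(t42)]; sy=RH@[0,1.,0]
# lever in world; tool in lever frame: tilt a, z=-cos a*lz+sin a*lx
YL=np.radians(-5.3); L0=np.array([.6375,-.0185,.009]); A=np.radians(30)
RL=Rz(YL)
TL=np.c_[[np.cos(A),0,np.sin(A)],[0,-1.,0],[np.sin(A),0,-np.cos(A)]]
TL2=TL@np.diag([-1,-1,1])
E
python3 - <<'E'
from h import *
IK=solver.inverse_kinematics
for p in (0,np.pi):
    for k in (0,-45,-100,-150,45,100,150):
        q=IK(face+.06*n,knobR(np.radians(-6+k)+p));print("knob",p,k,q)
for nm,tl in (("TL",TL),("TL2",TL2)):
    for g in (-.045,):
        print(nm,"pick",IK(L0+RL@[g,0,.0],RL@tl),IK(L0+RL@[g,0,.0]+[0,0,.15],RL@tl))
        RS=np.c_[-sz,sy*1,np.cross(-sz,sy)]
        for d in (0,.12):
            print("slot",d,IK(M+sz*d+RS@[g,0,0],RS@tl))
        print(np.cross(-sz,sy)-sx)
print(np.linalg.det(TL),IK([.45,0,.4],np.diag([1,-1,-1.])),env.sense()["t"])
E
```

```text
knob 0 0 [-1.4165  0.6177  0.8975  1.9818 -0.1447  0.3605 -2.4252]
knob 0 -45 [ 0.0564  0.795  -1.1104  1.8893  1.4743  1.1244  1.9225]
knob 0 -100 [-0.0687  0.6646 -0.8936  1.896   1.3551  0.9598  0.9846]
knob 0 -150 [-0.0687  0.6646 -0.8936  1.896   1.3551  0.9598  0.1119]
knob 0 45 [-1.0932  0.4888  0.4454  1.9632  0.5624  0.4265 -2.2642]
knob 0 100 [-0.3812  0.5165 -0.4562  1.9151  1.1401  0.7275 -1.7226]
knob 0 150 [-0.0687  0.6646 -0.8936  1.896   1.3551  0.9598 -0.9353]
knob 3.141592653589793 0 [-0.0687  0.6646 -0.8936  1.896   1.3551  0.9598 -0.4117]
knob 3.141592653589793 -45 [-0.0687  0.6646 -0.8936  1.896   1.3551  0.9598 -1.1971]
knob 3.141592653589793 -100 [-0.7326  0.4644 -0.0112  1.939   0.9103  0.5623 -1.9289]
knob 3.141592653589793 -150 [-1.2646  0.537   0.6751  1.9736  0.2692  0.3753 -2.271 ]
knob 3.141592653589793 45 [-0.0687  0.6646 -0.8936  1.896   1.3551  0.9598  0.3737]
knob 3.141592653589793 100 [-0.0687  0.6646 -0.8936  1.896   1.3551  0.9598  1.3336]
knob 3.141592653589793 150 [ 0.0564  0.795  -1.1104  1.8893  1.4743  1.1244  2.1843]
TL pick [ 0.1153  0.5861 -0.2264  2.2448  2.3782  0.2783  2.2323] [-0.0442  0.2505 -0.0404  2.2058  0.5235  0.1935 -2.2339]
slot 0 [ 0.4301  0.6423 -0.0411  1.5664  0.1738  1.2216 -1.1906]
slot 0.12 [ 0.4935  0.4369 -0.0434  1.684   0.1795  1.3003 -1.1217]
[0. 0. 0.]
TL2 pick [ 0.8086  0.9887 -1.1131  2.2064  1.968   0.8453 -0.1309] [ 0.78    0.4555 -1.012   2.1602  1.2663  0.49    0.3066]
slot 0 [ 0.8221  0.7475 -0.6443  1.5355  0.5337  1.3395  1.6714]
slot 0.12 [ 0.9499  0.5382 -0.6774  1.6516  0.4451  1.391   1.7815]
[0. 0. 0.]
1.0 [ 0.5881  0.01   -0.6549  1.7689  0.0062  1.3647 -1.6389] 0.8
```

Run:
```python
from h import *
IK=solver.inverse_kinematics
def st(m): 
    s=env.sense();print(m,round(s["t"],2),s["ee_pos"],"F",s["wrist_force"],"M",s["moment"],"w",round(s["gripper_width"],4),round(s["grasp_force"],1),"j",s["joint_positions"])
env.movel([.25,-.5,.38],rate=.4);st("up")
env.reach([.45,0,.42],np.diag([1,-1,-1.]));st("mid")
R=knobR(np.radians(-6)+np.pi)
env.reach(face+.16*n,R);st("appr")
env.movel(face+.06*n,rate=.2);st("near")
env.movel(face+.018*n,rate=.06);st("down")
effector.grasp(25);st("grasp")
```

```text
up 1.46 [ 0.2498 -0.4998  0.3805] F [-0.2757 -0.2417 -0.726 ] M [ 0.0259  0.0076 -0.0612] w 0.092 0.0 j [ 1.0905  0.1904 -0.0513  1.6088  0.0105  1.3416 -0.192 ]
mid 3.41 [ 0.4501 -0.0011  0.4197] F [-0.5491  0.0623 -0.5679] M [-0.0148  0.0485  0.0206] w 0.0917 0.0 j [ 0.61    0.0031 -0.6697  1.7321  0.0017  1.4076 -1.6326]
appr 4.87 [0.5501 0.3265 0.2274] F [ 0.2567 -0.1726  0.0686] M [0.0573 0.3728 0.0255] w 0.0922 0.0 j [ 0.0161  0.5414 -1.0772  1.9096  1.2043  1.0682 -0.336 ]
near 5.52 [0.6013 0.3198 0.1433] F [-0.1373  0.798   0.0839] M [0.1248 0.4091 0.012 ] w 0.0918 0.0 j [-0.0323  0.6935 -0.9523  1.8937  1.3845  0.9994 -0.419 ]
down 6.37 [0.6232 0.3162 0.1069] F [ 0.4932  0.0215 -0.1887] M [ 0.1204  0.4239 -0.0423] w 0.0923 0.0 j [-0.0477  0.7595 -0.9023  1.8743  1.4564  0.9733 -0.4474]
grasp 7.53 [0.6229 0.3177 0.108 ] F [-3.0911  2.7167  5.3144] M [0.1294 0.3416 0.1   ] w 0.0136 29.1 j [-0.0484  0.7584 -0.9041  1.8741  1.4564  0.9733 -0.4473]
```

Run:
```python
from h import *
q=np.array(env.sense()["joint_positions"]);q0=q[6]
for d in (.3,.8,1.4,2.0,2.3,2.4,2.45,2.5,2.55,2.6):
    q[6]=q0+d;env.goto_joints(q);s=env.sense()
    mz=s["moment"]@n
    print(d,round(s["t"],2),"F",s["wrist_force"],"M",s["moment"],"Mn",round(mz,3),"tau7",round(s["tau"][6],3),"j7",round(s["joint_positions"][6]-q0,3),s["ee_pos"],round(s["gripper_width"],4))
    if np.linalg.norm(s["wrist_force"])>40 or abs(mz)>.5: break
```

```text
0.3 7.92 F [ 2.9197  3.7901 -2.7163] M [0.8165 0.1524 0.4097] Mn -0.067 tau7 0.116 j7 0.297 [0.6229 0.3186 0.1081] 0.0136
0.8 8.47 F [ 4.2734  7.6264 -6.2017] M [1.5668 0.2322 0.9776] Mn 0.03 tau7 0.036 j7 0.797 [0.6226 0.3201 0.1077] 0.014
1.4 9.09 F [ 4.297  10.3977 -9.3636] M [2.0714 0.6728 1.2184] Mn 0.008 tau7 0.031 j7 1.397 [0.6214 0.3213 0.1069] 0.0137
2.0 9.72 F [ 0.4896 10.6279 -9.6624] M [2.0881 1.4843 1.126 ] Mn -0.01 tau7 0.016 j7 1.997 [0.6198 0.3215 0.1059] 0.0137
2.3 10.11 F [-0.7654  9.8018 -9.6126] M [1.864  1.8328 0.967 ] Mn 0.002 tau7 0.054 j7 2.298 [0.619  0.3212 0.1054] 0.0133
2.4 10.36 F [-2.5352  9.2504 -9.2347] M [1.7733 2.0205 0.9169] Mn 0.023 tau7 0.089 j7 2.398 [0.6188 0.3211 0.1053] 0.014
2.45 10.61 F [-3.1575  8.8496 -9.2303] M [1.704  2.0155 0.9097] Mn 0.053 tau7 0.023 j7 2.448 [0.6187 0.321  0.1053] 0.0136
2.5 10.86 F [-3.5688  8.5695 -8.4923] M [2.0579 2.0719 0.4028] Mn -0.557 tau7 0.594 j7 2.496 [0.6186 0.321  0.1053] 0.0142
```

Contact with the stop came at 2.46 rad of turn, as predicted (moment 0.56 N m). Next I'll release and look.

Run:
```python
from h import *
effector.release()
p=np.array(env.sense()["ee_pos"]);env.movel(p+.05*n,rate=.12);env.movel(p+.2*n,rate=.3)
IK=solver.inverse_kinematics
env.reach([.42,-.02,.4],np.diag([1,-1,-1.]))
s=env.sense();print(s["t"],s["joint_positions"])
a,W=shot("top");np.savez("top1.npz",a=a,W=W)
g=np.arange(-.1,.1,.0005);gy,gx=np.meshgrid(-g,-g)
uv=proj("top",(face+.02*n+gx[...,None]*ux+gy[...,None]*uy).reshape(-1,3)).astype(np.float32).reshape(400,400,2)
im=cv2.remap(a,uv[...,0],uv[...,1],cv2.INTER_CUBIC)
cv2.imwrite("pics/dial2.png",np.hstack([im,cv2.resize(a[100:260,220:380],(400,400))])[...,::-1])
for nm,tl in (("TL",TL),("TL2",TL2)):
  for yl in (0,):
    for dz in (.0,.12): print(nm,dz,IK(L0+RL@[-.045,0,0]+[0,0,dz],RL@tl))
```

```text
16.325 [ 1.4275 -0.1144 -1.2996  1.8027 -0.1126  1.371  -1.418 ]
TL 0.0 [-0.0672  0.5711 -0.0134  2.2564  2.7155  0.2228  1.8427]
TL 0.12 [ 0.1593  0.3254 -0.2726  2.2122  1.072   0.1944 -2.7586]
TL2 0.0 [ 0.6133  0.7756 -0.8307  2.2157  1.9958  0.5924 -0.3208]
TL2 0.12 [ 0.9336  0.7565 -1.2948  2.1724  1.5728  0.7805  0.1415]
```

View pics/dial2.png

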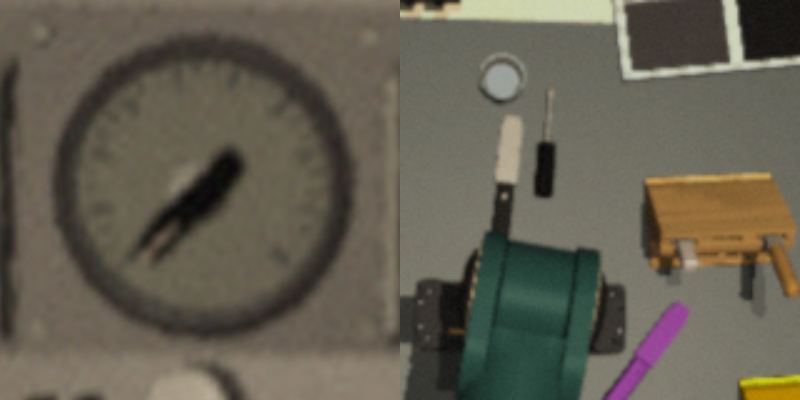

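The pointer is at the lower-left stop: the bar's white-line end is at crop (155,245), about 136° from straight up. Next is the lever.

```bash
cat >> h.py <<'E'
def st(m): 
    s=env.sense();print(m,round(s["t"],2),s["ee_pos"],"F",s["wrist_force"],"w",round(s["gripper_width"],4),round(s["grasp_force"],1),"j",s["joint_positions"])
    return s
E
python3 - <<'E'
from h import *
g=L0+RL@[-.05,0,0];g[2]=.007
R=RL@TL2
env.reach(g+[0,0,.12],R);st("appr")
env.movel(g+[0,0,.03],rate=.2)
env.movel(g,rate=.06);st("down")
effector.grasp(45);s=st("grasp")
Rt=np.array(s["tcp_rot"]);o=Rt.T@(L0-np.array(s["ee_pos"]));print("lever origin in tool",o,"yaw tool err",Rt.T@RL)
o[1]=0;np.savez("grasp.npz",o=o,Rl=TL2.T)
env.movel(np.array(s["ee_pos"])+[0,0,.03],rate=.06);st("lift")
env.movel(np.array(s["ee_pos"])+[-.02,-.03,.22],rate=.2);st("lift2")
for c in("top","side"):
    a,W=shot(c);np.savez(f"{c}2.npz",a=a,W=W)
b=np.load("side2.npz")["a"];
cv2.imwrite("pics/lift.png",np.hstack([cv2.resize(np.load("top2.npz")["a"][90:240,200:350],(400,400)),cv2.resize(b[100:250,200:350],(400,400))])[...,::-1])
E
```

```text
appr 17.87 [ 0.5882 -0.0146  0.1275] F [-0.2611 -0.0626 -0.0586] w 0.0917 0.0 j [ 0.9333  0.7454 -1.2875  2.1835  1.5776  0.7699  0.1268]
down 19.12 [ 0.588  -0.0138  0.0074] F [-0.4633  0.3941 -0.6493] w 0.0917 0.0 j [ 0.7965  0.9696 -1.091   2.2179  1.9793  0.8267 -0.1592]
grasp 20.15 [ 0.5877 -0.0139  0.007 ] F [-0.1482 -0.2001 -0.3483] w 0.0235 45.0 j [ 0.7963  0.97   -1.0904  2.2181  1.9795  0.8267 -0.1595]
lever origin in tool [-0.0443 -0.      0.0233] yaw tool err [[-0.866  -0.     -0.5   ]
 [-0.      1.      0.    ]
 [ 0.5     0.0001 -0.866 ]]
lift 20.8 [ 0.5875 -0.0141  0.0368] F [ 0.5445 -0.1091 -2.4713] w 0.0237 45.0 j [ 0.8206  0.9041 -1.1294  2.2171  1.8854  0.8002 -0.103 ]
lift2 21.92 [ 0.567 -0.044  0.226] F [-0.0161 -0.2353 -3.2443] w 0.0238 45.0 j [ 1.2127  0.595  -1.5216  2.1437  1.2135  0.7565  0.4814]
```

View pics/lift.png

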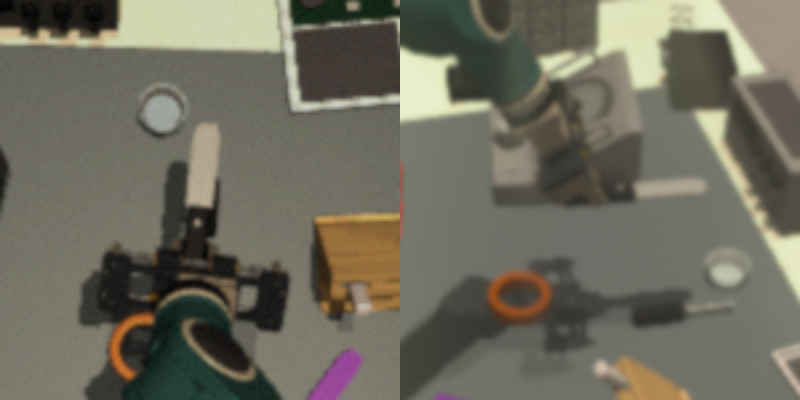

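```bash
cat >> h.py <<'E'
RS=np.c_[-sz,sy,sx]           # lever axes in world when in slot
Rtool=RS@TL2.T if False else RS@TL2
def tcp_for(d,dx=0,dy=0,o=None):  # lever origin at M+d*sz+dx*sx+dy*sy
    o=np.load("grasp.npz")["o"] if o is None else o
    return M+d*sz+dx*sx+dy*sy-Rtool@o
E
python3 - <<'E'
from h import *
IK=solver.inverse_kinematics
for d in(.2,.125,.05,0): print(d,tcp_for(d),IK(tcp_for(d),Rtool))
try:
    env.movel([.43,-.12,.36],rate=.25);st("mid")
    env.movel(tcp_for(.2)+[0,0,.03],frame=Rtool,rate=.2);st("pre")
except env.PlanningError as e:
    print("plan",e); env.reach(tcp_for(.2)+[0,0,.03],Rtool);st("pre-reach")
env.movel(tcp_for(.115),frame=Rtool,rate=.12);s=st("above mouth")
print(np.array(s["tcp_rot"]).T@Rtool, tcp_for(.115))
for c in("top","side"):
    a,W=shot(c);np.savez(f"{c}3.npz",a=a,W=W)
p=lambda c:np.round(proj(c,[M,M+.115*sz,M+.02*sz])).tolist()
print(p("top"),p("side"))
def cr(c,a):
    u,v=proj(c,[M])[0].round().astype(int);return cv2.resize(a[v-45:v+30,u-37:u+38],(400,400),interpolation=cv2.INTER_CUBIC)
cv2.imwrite("pics/pre.png",np.hstack([cr(c,np.load(f"{c}3.npz")["a"]) for c in("top","side")])[...,::-1])
E
```

```text
0.2 [ 0.3824 -0.3178  0.2789] [ 1.4106  0.7056 -1.3518  1.6846  0.7083  1.6566  1.5736]
0.125 [ 0.4325 -0.3143  0.2232] [ 1.2633  0.7922 -1.2457  1.6453  0.7607  1.6016  1.5142]
0.05 [ 0.4825 -0.3108  0.1675] [ 1.1429  0.8991 -1.1763  1.5831  0.8275  1.5695  1.462 ]
0 [ 0.5159 -0.3084  0.1303] [ 1.0799  0.9878 -1.1628  1.5284  0.8897  1.5689  1.4269]
plan the arm cannot follow that straight line within its joint ranges
pre-reach 23.27 [ 0.3829 -0.3169  0.3085] F [-0.6082  0.3549 -2.5742] w 0.0237 45.0 j [ 1.4202  0.6804 -1.3764  1.6485  0.6862  1.7017  1.5942]
above mouth 24.33 [ 0.4392 -0.3139  0.2164] F [-0.2643  0.8138 -2.1819] w 0.0234 45.0 j [ 1.2524  0.8175 -1.2531  1.6377  0.781   1.6069  1.4965]
[[ 1.      0.0004  0.0007]
 [-0.0004  1.      0.0005]
 [-0.0007 -0.0005  1.    ]] [ 0.4391 -0.3138  0.2158]
[[350.0, 198.0], [359.0, 219.0], [352.0, 201.0]] [[289.0, 256.0], [267.0, 244.0], [286.0, 254.0]]
```

View pics/pre.png

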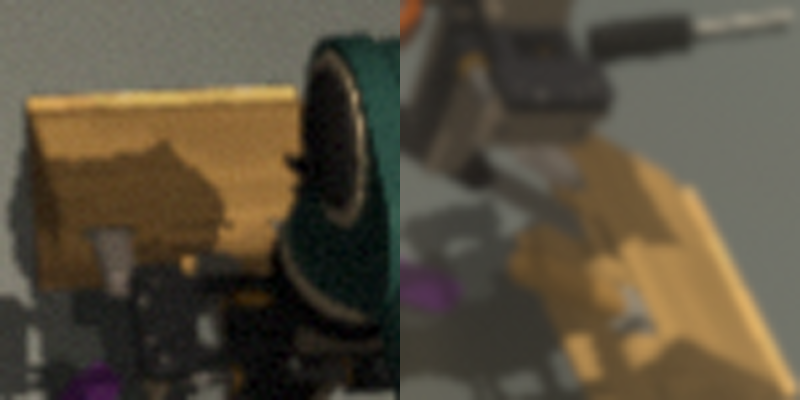

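Run:
```python
from h import *
out=[]
for c in("top","side"):
    a=np.load(f"{c}0.npz")["a"];u,v=proj(c,[M])[0].round().astype(int);k=10
    im=cv2.resize(a[v-20:v+20,u-20:u+20],(400,400),interpolation=cv2.INTER_CUBIC);im=cv2.convertScaleAbs(im,alpha=1.6)
    im2=im.copy()
    for dy in(-.058,0,.058):
        q=[M+sx*i+sy*(j+dy) for i,j in((-.0065,-.018),(.0065,-.018),(.0065,.018),(-.0065,.018))]
        p=((proj(c,q)-[u-20,v-20]+.5)*k).astype(np.int32);cv2.polylines(im2,[p],True,(255,0,0),1)
    out.append(np.vstack([im,im2])[:,:])
cv2.imwrite("pics/slot.png",cv2.resize(np.hstack(out),(600,600))[...,::-1])
```

```text
(no output)
```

View pics/slot.png

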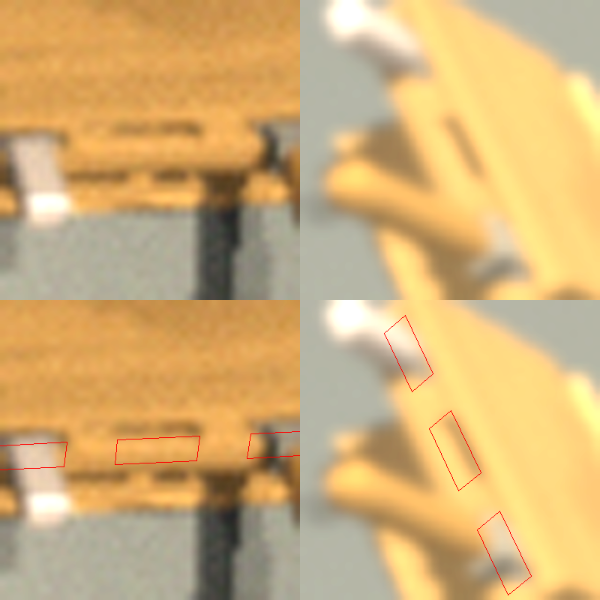

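The dark slot shows slightly up and back of my estimate. I'll measure the blade in the same cameras to cancel bias.

Run:
```python
from h import *
for c in("top","side"):
    f=np.load(f"{c}3.npz");P=f["W"].reshape(-1,3)-M;X=np.c_[P@sx,P@sy,P@sz]*1000
    m=(abs(X[:,0])<14)&(abs(X[:,1])<28)&(X[:,2]>24)&(X[:,2]<105)
    print(c,m.sum(),"blade med",np.median(X[m],0) if m.any() else None)
    if m.any():
        for lo in range(15,105,15):
            k=m&(X[:,2]>=lo)&(X[:,2]<lo+15)
            if k.sum()>2: print(lo,k.sum(),"sx",np.percentile(X[k,0],[10,50,90]),"sy",np.percentile(X[k,1],[2,50,98]))
    # pixel test: diff image near tip
    d=np.abs(f["a"].astype(int)-np.load(f"{c}0.npz")["a"]).max(-1)
    f0=np.load(f"{c}0.npz");P0=f0["W"].reshape(-1,3)-M;Y=np.c_[P0@sx,P0@sy,P0@sz]*1000
    k=(abs(Y[:,1])<26)&(abs(Y[:,2])<8)&(abs(Y[:,0])<45);print("mouth face: sz med",np.median(Y[k,2]),"sx range",np.percentile(Y[k,0],[1,99]))
    # brightness profile of mouth face along sx and sy (top0/side0) by reprojection onto the mouth plane
    s=np.arange(-20,31,1.5)/1000;w=np.arange(-14,15,2)/1000
    q=(M+s[:,None,None]*sx+w[None,:,None]*sy).reshape(-1,3);uv=proj(c,q).astype(np.float32).reshape(len(s),len(w),2)
    g=cv2.remap(cv2.cvtColor(f0["a"],cv2.COLOR_RGB2GRAY),uv[...,0],uv[...,1],cv2.INTER_LINEAR).mean(1);print("sx profile",[(round(a*1000,1),round(float(b))) for a,b in zip(s,g)])
```

```text
top 40 blade med [ 6.2606  4.6891 37.0685]
15 12 sx [3.2277 4.9611 7.6835] sy [-10.9123   0.1164  10.9219]
30 16 sx [4.2379 6.7928 9.1168] sy [-13.4771  -2.2042  13.9604]
75 8 sx [4.6185 5.3995 6.5771] sy [ 9.3165 12.2766 14.9039]
mouth face: sz med -4.826144447054489 sx range [-13.5742  25.0863]
sx profile [(np.float64(-20.0), 108), (np.float64(-18.5), 103), (np.float64(-17.0), 96), (np.float64(-15.5), 89), (np.float64(-14.0), 82), (np.float64(-12.5), 83), (np.float64(-11.0), 86), (np.float64(-9.5), 89), (np.float64(-8.0), 95), (np.float64(-6.5), 101), (np.float64(-5.0), 106), (np.float64(-3.5), 109), (np.float64(-2.0), 113), (np.float64(-0.5), 116), (np.float64(1.0), 119), (np.float64(2.5), 121), (np.float64(4.0), 117), (np.float64(5.5), 114), (np.float64(7.0), 107), (np.float64(8.5), 98), (np.float64(10.0), 91), (np.float64(11.5), 91), (np.float64(13.0), 93), (np.float64(14.5), 98), (np.float64(16.0), 105), (np.float64(17.5), 112), (np.float64(19.0), 114), (np.float64(20.5), 113), (np.float64(22.0), 111), (np.float64(23.5), 110), (np.float64(25.0), 108), (np.float64(26.5), 107), (
[... 703 characters left out ...]
132), (np.float64(-11.0), 137), (np.float64(-9.5), 142), (np.float64(-8.0), 145), (np.float64(-6.5), 147), (np.float64(-5.0), 148), (np.float64(-3.5), 147), (np.float64(-2.0), 143), (np.float64(-0.5), 136), (np.float64(1.0), 128), (np.float64(2.5), 120), (np.float64(4.0), 115), (np.float64(5.5), 114), (np.float64(7.0), 118), (np.float64(8.5), 126), (np.float64(10.0), 134), (np.float64(11.5), 141), (np.float64(13.0), 146), (np.float64(14.5), 148), (np.float64(16.0), 148), (np.float64(17.5), 147), (np.float64(19.0), 145), (np.float64(20.5), 143), (np.float64(22.0), 142), (np.float64(23.5), 141), (np.float64(25.0), 141), (np.float64(26.5), 141), (np.float64(28.0), 142), (np.float64(29.5), 143)]
```

Once the camera bias is cancelled, the slot is within about 1 mm of my estimate. Next I'll insert step by step with force monitoring.

Run:
```python
from h import *
F0=np.array(env.sense()["wrist_force"])
dx=.001
for d in [.1,.09,.08,.07,.055,.04,.025,.012,.006,.003,0,-.003,-.006,-.009]:
    env.movel(tcp_for(d,dx),frame=Rtool,rate=.05);s=env.sense();f=np.array(s["wrist_force"])-F0
    e=(np.array(s["ee_pos"])-tcp_for(0,0))
    print(d,round(s["t"],1),"F sx,sy,sz",np.round([f@sx,f@sy,f@sz],1),"pos",np.round([e@sx*1e3,e@sy*1e3,e@sz*1e3],1),round(s["gripper_width"],4))
    if f@sz>14 or np.linalg.norm(f)>22: print("stop");break
```

```text
0.1 24.9 F sx,sy,sz [-1.1  1.3  0.3] pos [ 0.9  0.2 99.7] 0.0237
0.09 25.2 F sx,sy,sz [-0.5  1.3 -0.5] pos [ 0.8  0.2 89.7] 0.0235
0.08 25.6 F sx,sy,sz [-0.2  0.3 -0.6] pos [ 0.8  0.2 79.7] 0.0233
0.07 25.9 F sx,sy,sz [-1.9  0.5  0.2] pos [ 0.8  0.2 69.7] 0.0236
0.055 26.4 F sx,sy,sz [-0.4  0.5 -0.2] pos [ 0.9  0.2 54.7] 0.0236
0.04 26.8 F sx,sy,sz [-1.   1.4  0.7] pos [ 0.9  0.2 39.7] 0.0239
0.025 27.3 F sx,sy,sz [-1.2  0.8 -0. ] pos [ 0.8  0.2 24.7] 0.0232
0.012 27.7 F sx,sy,sz [-1.   1.1  0.6] pos [ 0.8  0.2 11.7] 0.0233
0.006 28.0 F sx,sy,sz [-0.6  0.8 -0.6] pos [0.8 0.2 5.8] 0.0235
0.003 28.2 F sx,sy,sz [-0.8  0.9  0.9] pos [1.  0.1 2.9] 0.0231
0 28.5 F sx,sy,sz [-1.5  0.2 -0.5] pos [ 0.9  0.1 -0.1] 0.0236
-0.003 28.7 F sx,sy,sz [0.6 1.2 3.6] pos [ 0.9 -0.1 -2.7] 0.0233
-0.006 29.0 F sx,sy,sz [ 2.5  1.5 16.5] pos [ 0.9 -0.2 -2.8] 0.0235
stop
```

Shoulder contact came at −2.7 mm with no side force, so the lever is home. Opening fully would hit the neighbouring tools, so I'll loosen to 3 N and draw the fingers off square to the lever.

Run:
```python
from h import *
effector.grasp(3);s=st("loose")
p=np.array(s["ee_pos"])
for d in(.006,.012,.018,.024,.035):
    env.movel(p+d*sx,rate=.06);s=env.sense();f=np.array(s["wrist_force"]);print(d,"F",np.round([f@sx,f@sy,f@sz],1),round(s["gripper_width"],4),round(s["grasp_force"],1))
env.movel(p+.08*sx+[0,0,.06],rate=.15)
s=st("away")
a,W=shot("side");b,_=shot("top")
def cr(c,a):
    u,v=proj(c,[M])[0].round().astype(int);return cv2.resize(a[v-40:v+40,u-40:u+40],(400,400),interpolation=cv2.INTER_CUBIC)
cv2.imwrite("pics/ins.png",np.hstack([cr("top",b),cr("side",a)])[...,::-1])
P=W.reshape(-1,3)-M;X=np.c_[P@sx,P@sy,P@sz]*1000;v=a.max(-1).ravel()
m=(abs(X[:,0])<18)&(abs(X[:,1])<20)&(X[:,2]>8)&(X[:,2]<130)&(v<90);print(m.sum(),np.percentile(X[m],[2,50,98],axis=0))
```

```text
loose 29.18 [ 0.5206 -0.3083  0.127 ] F [-2.7006 -0.3587  4.1173] w 0.0242 3.0 j [ 1.0625  0.9808 -1.1358  1.5194  0.8769  1.5553  1.4361]
0.006 F [-1.5 -1.   2.4] 0.0244 3.0
0.012 F [-0.5 -0.8 -0. ] 0.0239 3.0
0.018 F [-2.3 -1.3 -0.1] 0.0222 3.0
0.024 F [0.3 0.1 0.9] 0.0011 0.0
0.035 F [ 0.2 -0.1 -0.5] 0.0002 0.0
away 31.31 [ 0.5794 -0.3043  0.2398] F [ 0.615  -0.1942 -1.3896] w 0.0004 0.0 j [ 0.9533  0.9257 -1.1586  1.2772  0.8112  1.7528  1.5074]
175 [[ -9.7234 -14.1457   9.6339]
 [  3.5397  -9.0545  62.7815]
 [  9.6339   8.3469  97.2395]]
```

View pics/ins.png

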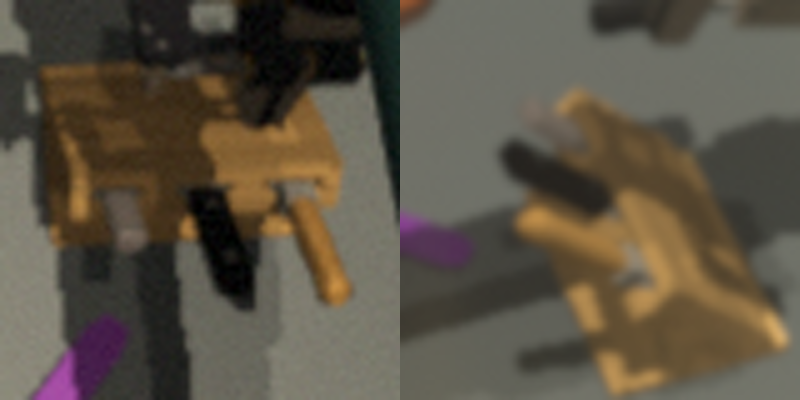

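The lever is seated in the middle slot with the neighbours in place. As a check I'll push lightly on the handle end with the closed fingers to confirm it is fully home.

Run:
```python
from h import *
IK=solver.inverse_kinematics
env.movel(np.array(env.sense()["ee_pos"])+[-.05,0,.12],rate=.25)
x=-sx;best=None
for sgn in(1,-1):
    R=np.c_[sgn*sx,np.cross(-sz,sgn*sx),-sz]
    q=[IK(M+d*sz+.001*sx,R) for d in(.2,.092)];print(sgn,q)
    if best is None and all(v is not None for v in q): best=R
R=best
env.reach(M+.2*sz+.001*sx+[0,0,.05],R);st("pre")
env.movel(M+.125*sz+.001*sx,rate=.12)
F0=np.array(env.sense()["wrist_force"])
for d in np.arange(.116,.082,-.002):
    env.movel(M+d*sz+.001*sx,rate=.04);s=env.sense();f=np.array(s["wrist_force"])-F0;e=np.array(s["ee_pos"])-M
    if f@sz>1.5 or d<.1: print(round(d,3),"F",np.round([f@sx,f@sy,f@sz],1),"pos",np.round([e@sx*1e3,e@sy*1e3,e@sz*1e3],1))
    if f@sz>12: break
env.movel(M+.2*sz+.001*sx,rate=.15);st("back")
```

```text
1 [array([ 1.9318,  0.2592, -1.0735,  2.2109, -0.8183,  0.5158,  0.0877]), array([ 1.522 ,  0.4619, -0.844 ,  2.1989, -1.0257,  0.2439,  0.279 ])]
-1 [array([ 2.1826,  0.6766, -1.5619,  2.2044,  0.3416,  0.4051,  2.1758]), array([ 1.7916,  0.7161, -1.2447,  2.1883,  0.6922,  0.1887,  1.8182])]
pre 33.46 [ 0.4189 -0.3147  0.294 ] F [ 0.8486  0.8506 -0.4345] w 0.0005 0.0 j [ 1.8326  0.0948 -0.9075  2.1614 -0.8968  0.7061  0.0865]
0.1 F [-0.3  0.6  0.2] pos [ 1.   0.1 99.9]
0.098 F [-0.  -0.1 -1. ] pos [ 1.   0.1 97.9]
0.096 F [-0.7  0.9  5. ] pos [ 1.2 -0.4 96.1]
0.094 F [ 2.5  2.4 38.2] pos [ 2.1 -2.4 95.5]
back 38.57 [ 0.4182 -0.315   0.2434] F [-0.5567 -1.0458 -0.9094] w 0.0007 0.0 j [ 1.8168  0.2148 -0.9366  2.2155 -0.9055  0.5527  0.1582]
```

Run:
```python
from h import *
env.movel(np.array(env.sense()["ee_pos"])+[-.05,0,.12],rate=.25)
s=st("clear")
b,W=shot("top");a,_=shot("side")
cv2.imwrite("pics/fin.png",cv2.resize(np.hstack([b[120:270,110:400],a[90:330,150:400][:150]]),(800,222))[...,::-1] if False else np.hstack([cv2.resize(b[120:290,120:400],(450,273)),cv2.resize(a[100:310,180:340],(208,273))])[...,::-1])
for n_ in("scraper","shim","lever"):
    print(n_,[(np.round(r["at"],3).tolist(),round(r["score"],2)) for r in tip_of("side",n_)])
```

```text
clear 39.23 [ 0.3684 -0.3143  0.3623] F [-0.1133  0.2679 -0.5668] w 0.0005 0.0 j [ 1.9894 -0.1037 -0.8442  2.1171 -0.9303  1.0215  0.1206]
scraper [([0.553, -0.367, 0.096], 0.55)]
shim [([0.544, -0.245, 0.094], 0.51), ([0.47, 0.009, -0.004], 0.31)]
lever [([0.393, -0.206, 0.007], 0.87), ([0.545, -0.303, 0.095], 0.62), ([0.546, -0.243, 0.094], 0.23)]
```

View pics/fin.png

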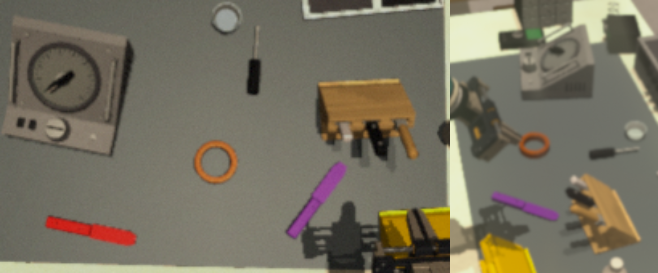

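The final picture shows the pointer at the lower left (60,82), the lever in the middle slot (378,135) with its shoulder at the mouth, and everything else in place.

```bash
python3 -c "
from h import *
print(workorder.finish_job())"
```

```text
the job is handed in; nothing more can be done
None
```

The job is handed in at about 39 of the 72 s: the peak pointer was turned back against its zero stop first, then the check lever was slid home in the middle slot, and the final picture shows the other tools still in their slots and everything else in place.

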